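# Pull the blue-ringed lens tube from its fitted case

## Task

Pull the lens tube with the blue ring out of its snug cutout in the foam-lined case and stand it upright in the middle of the round cleaning mat, setting it down rather than dropping it. Leave the red- and yellow-ringed tubes seated in the case.

Things in the scene. Friction and masses are not known exactly. Their poses are not given: they have to be found in the camera images.
- lens_blue: Lens tube to take: upright metal cylinder 32 mm wide, 75 mm tall, 0.1 kg, blue ring round its top 12 mm. Origin: centre of underside; z up. It starts 30 mm deep in any one of 3 cutouts in the case, upper 45 mm clear. Pads grip it by friction: 5 to 13 N to pull up, a bit less with small twists. x starts across the row of tubes (fingers closing along x have room), y along it.
- lens_red: Same kind and size of tube with a red ring, origin at the centre of its underside; stays in its cutout. The three tubes stand in a row 64 mm apart, 32 mm free between neighbours, in a foam-lined black case fixed to the table, 96 x 216 mm; its top (rim and foam) is 42 mm above the table, the cutouts' floor 12 mm.
- lens_yellow: Same kind and size of tube with a yellow ring, origin at the centre of its underside; stays in its cutout of the case. Which tube stands in which cutout varies.
- mat_center (a point): Centre of the upper face of the round cleaning mat, a flat disc 100 mm wide and 4 mm thick, white with a green border, fixed to the table; z up.
Mind the look-alikes: they are no part of the job. What is shaped like the lens_blue but purple is not meant.

How it is judged:
By the outcome, as a careful person would: the job done as asked, in the order asked, and still so for the second after the job is handed in, with the robot touching nothing.
It also fails if it takes over 38 s, if anything falls off the work surface, if the arm or the gripper's body presses on something with over 40 N, if the wrist force passes 120 N, or if a joint passes its speed limit or range.

## Robot

A 7-joint arm with a two-finger parallel gripper is mounted at the origin on the work surface; the furniture and walls round the work are solid. World frame = base frame: x ahead of the robot, y to its left, z up, the work surface at z = 0. Lengths are in m, angles in rad, forces in N, time in s.
With the tool pointing down it reaches from about 0.425 to 0.875 m from the base axis. Payload 8.4 kg.
Tool frame: the origin (TCP) lies midway between the tips of the shut fingers; the grasp point (between the pads) lies r.grip_point_offset behind it (r.grip_point_offset is the distance from the TCP to the grasp point, in m); z points along the fingers, y is the line along which they close (so a half turn about z gives the same grasp; the last joint's range is limited). The gripper opens to 85 mm and grips with 20 to 120 N. Pads are 22 mm wide; open, the fingers measure 114 mm over their backs; the gripper's body (76 mm by 85 mm) begins 54 mm behind the grasp point. The pads swing forward as they close: fully open they stand 13 mm farther back than shut.
Start: joints at [1.016, 0.333, 0.04, 1.465, -0.013, 1.343, -0.059], TCP at [0.286, -0.584, 0.231] pointing down, gripper open.
Joint ranges: [-2.58, 2.58], [-0.38, 2.09], [-1.3, 1.39], [0.25, 2.4], [-1.5, 4.64], [0.08, 2.09], [-2.65, 2.65]. Speed limits (rad/s): [2.22, 2.22, 2.79, 2.79, 3.14, 3.14, 3.14].

## Interface

Orientations are given as a unit quaternion [x, y, z, w].
In Python, from workcell import r gives the robot as it stands.
- The arm moves only by the tool jog_arm, never from a script. Its argument "commands" is a list of rows, each a list of 5 numbers: the finger opening in mm, from 0 to 85.4, then the shift along the world's x, y, z in units of 30 mm (1.0 is 30 mm), then the turn about the world's z in units of 6 degrees (1.0 is 6 degrees). A call has 1 to 10 rows; each row is the pose to reach, as a shift and turn from the pose commanded when the call began; what a row does not reach only later rows make up. A row lasts 1/10 s, in which the tool goes at most 50 mm and 8.59 degrees, less where a joint would pass 70% of its speed; a pose out of reach is approached as far as the arm can. A call with a gripper value outside its range is refused whole. The fingers move at their own pace and stop on an object; "force" is the grip in N (left out, the last holds). Time passes only in rows, so rows that repeat a pose let the fingers close. It gives the time, the measured TCP pose, the force, the opening and the grip force at its end, in the units of the state.
- r.observe(): the state, without advancing time (a new reading comes with each control period).
- r.snapshot(name): name is "scene" or "side" or "wrist"; returns (picture, depth): 420x560x3 uint8, blue, green, red; 420x560 float32, m along the optical axis (not along the pixel's ray), 0 where there is no reading.
- r.camera_params(name): a dict with "fovy" (degrees; the focal length in pixels is half the picture's height over the tangent of half this angle, whatever the lens; pixels are square), "cx", "cy" (the principal point, pixels), "camera_from_world" (4x4, takes a point from world to camera coordinates). Camera axes: x right, y up, looking along -z (the intrinsics and any distortion apply to the point x, -y, -z); pixel columns grow to the right and rows downward; lengths in m; the calibration is good to about 2 mm. A picture is of the moment at which its call begins: read the wrist's pose just before it. camera_params takes no time and is no camera call; for the wrist camera it gives the pose at the moment of the call.
- r.hand_in(): hands the job in; it is judged then, once.
The state is a dict: "clock": time; "joint_positions": joint angles; "dq": joint speeds; "joint_efforts": joint torques, N m; "position": TCP position; "tcp_rot": TCP orientation; "ft_force": force on the tool from outside, world axes, zero at the start; "torque": the same for the moment, N m; "width": finger opening in m; "finger_force": force on a finger pad.
Only numpy, scipy, OpenCV 4.12 (cv2) and the standard library are available. Lean on these libraries where they do the work, as an engineer would, in place of code of your own. Each camera call takes 0.05 s, during which the arm holds its last target. There are 200 camera calls.

## Working session

There is one attempt and no reset: what is moved stays moved. The work goes in short steps, Python scripts to look and compute and a tool call to move; the robot and the scene stay as the last step left them, time stands still between calls to the robot, and variables do not carry over. Pictures are saved under pics/ and viewed, at most 10 in all, crops included, and the job is handed in when it is done.

Besides the shell and the picture viewer there is one more tool, called after "Call:" as name([rows], argument=value, ...), one row to a line, values as JSON. jog_arm: Moves the arm, as the interface text tells. Its arguments: {"type":"object","properties":{"commands":{"type":"array","items":{"type":"array","items":{"type":"number"}}},"force":{"type":"number"}},"required":["commands"]}

```bash
mkdir -p pics; ls; cat > h.py <<'E'
import numpy as np,cv2
from workcell import r
def rays(name,uv,P=None):
    P=P or r.camera_params(name); f=210/np.tan(np.radians(P["fovy"])/2)
    T=np.linalg.inv(np.array(P["camera_from_world"]))
    uv=np.atleast_2d(uv).astype(float)
    d=np.c_[(uv[:,0]-P["cx"])/f,-(uv[:,1]-P["cy"])/f,-np.ones(len(uv))]
    return T[:3,3],d@T[:3,:3].T
def plane(name,uv,z,P=None):
    o,d=rays(name,uv,P); return o+d*((z-o[2])/d[:,2])[:,None]
E
python3 - <<'E'
from h import *
for n in("scene","side"):
    p,d=r.snapshot(n); cv2.imwrite(f"pics/{n}1.png",p); np.save(f"pics/{n}1.npy",d)
    print(r.camera_params(n))
s=r.observe(); print(s["clock"],s["position"],s["tcp_rot"],r.grip_point_offset)
E
```

```text
pics
{'fovy': 49.28121899128551, 'cx': 277.53462013693155, 'cy': 212.4222286167783, 'camera_from_world': array([[-0.88718738, -0.46103688,  0.01853512,  0.36609132],
       [ 0.36684285, -0.68042244,  0.63439075, -0.24429344],
       [-0.27986582,  0.56962295,  0.77279028, -0.97879793],
       [ 0.        ,  0.        ,  0.        ,  1.        ]])}
{'fovy': 49.84036047465311, 'cx': 273.28292466375296, 'cy': 214.9451084683868, 'camera_from_world': array([[-0.99969117, -0.02354903, -0.00793817,  0.43832711],
       [ 0.00720712, -0.58043729,  0.81427305, -0.05945815],
       [-0.02378295,  0.81396437,  0.58042775, -0.95183556],
       [ 0.        ,  0.        ,  0.        ,  1.        ]])}
0.1 [ 0.28590489 -0.5832939   0.2305473 ] [ 9.74147688e-01  2.25911007e-01 -1.81948944e-04 -6.82528263e-04] 0.0187
```

View pics/scene1.png

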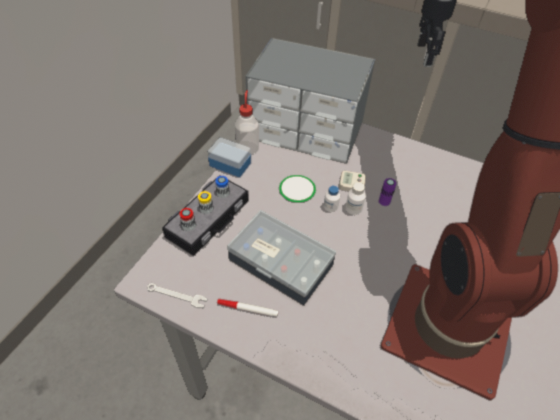

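View pics/side1.png

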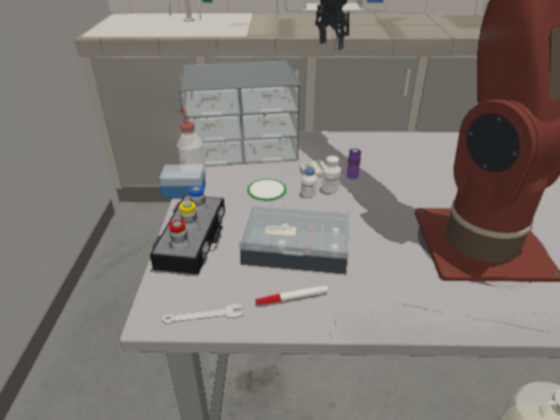

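Both views show the case with red (scene 187,215), yellow (205,199) and blue (222,184) rings. Blue candidates are the case tube at (222,184), the purple tube at (388,190), the blue-capped bottle at (333,190) and the blue box at (230,157). Only (222,184) is a blue-ringed tube in a case cutout. I'll confirm it in a crop.

```bash
python3 - <<'E'
from h import *
p=cv2.imread("pics/scene1.png"); q=cv2.imread("pics/side1.png")
a=cv2.resize(p[165:250,155:255],None,fx=4,fy=4,interpolation=2); b=cv2.resize(q[165:265,145:235],None,fx=3.4,fy=3.4,interpolation=2)
cv2.imwrite("pics/crop1.png",np.hstack([a,b[:340]]))
def blob(img,lo,hi,near):
    m=cv2.inRange(cv2.cvtColor(img,cv2.COLOR_BGR2HSV),lo,hi)
    n,l,s,c=cv2.connectedComponentsWithStats(m)
    k=min((i for i in range(1,n) if s[i,4]>20),key=lambda i:np.hypot(*(c[i]-near))); return c[k],s[k]
B=dict(scene=dict(blue=(222,184),yellow=(205,199),red=(187,215),mat=(297,188)),side=dict(blue=(197,194),yellow=(188,210),red=(178,228),mat=(267,189)))
R=dict(blue=((105,120,60),(125,255,255)),yellow=((20,120,80),(35,255,255)),red=((0,150,60),(8,255,255)),mat=((45,100,40),(85,255,255)))
for n,i in(("scene",p),("side",q)):
    for k in R:
        c,s=blob(i,*R[k],B[n][k])
        if k=="mat":
            c=(s[0]+s[2]/2-.5,s[1]+s[3]/2-.5)
        print(n,k,np.round(c,1),s,plane(n,c,.004 if k=="mat" else .083).round(4))
E
```

```text
scene blue [221.5 181.7] [215 176  13  11  79] [[ 0.6039 -0.0668  0.083 ]]
scene yellow [204.2 197.3] [197 191  15  13 111] [[ 0.6129 -0.004   0.083 ]]
scene red [186.  214.2] [179 208  14  12  85] [[0.6213 0.0593 0.083 ]]
scene mat [297. 190.] [279 179  37  23 102] [[ 0.4566 -0.1966  0.004 ]]
side blue [195.5 191.1] [188 185  16  12 119] [[ 0.6067 -0.067   0.083 ]]
side yellow [187.1 207.5] [179 201  17  13 141] [[ 0.6138 -0.0044  0.083 ]]
side red [176.9 227. ] [169 220  16  13 109] [[0.6216 0.0618 0.083 ]]
side mat [281.  191.5] [277 186   9  12  22] [[ 0.4239 -0.1912  0.004 ]]
```

View pics/crop1.png

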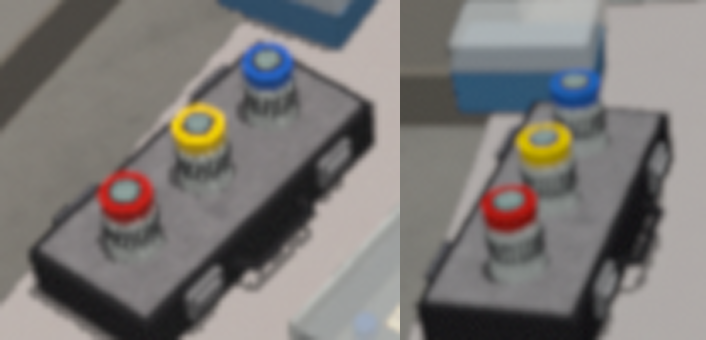

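The crop confirms the tube with the blue ring, at the end of the row nearest the blue box. Next I'll get obstacle heights from the depth image and the mat centre from its green border.

```bash
python3 - <<'E'
from h import *
H={}
for n in("scene","side"):
    d=np.load(f"pics/{n}1.npy"); v,u=np.mgrid[0:420,0:560]; uv=np.c_[u.ravel(),v.ravel()]
    o,D=rays(n,uv); X=o+D*d.ravel()[:,None]; X=X[d.ravel()>0]
    for a,b,z in X:
        if .2<a<.85 and -.75<b<.15 and -.02<z<.5:
            k=(int(b//-.05),int(a//.05)); H[k]=max(H.get(k,0),z)
print("cols x from .20 step .05 ; rows y lower... mm")
for j in range(-3,15): print(f"{-(j+1)*.05:.2f}..",[int(1000*H.get((j,i),-.001)) for i in range(4,17)])
for n in("scene","side"):
    q=cv2.imread(f"pics/{n}1.png"); m=cv2.inRange(cv2.cvtColor(q,cv2.COLOR_BGR2HSV),(45,60,40),(85,255,255))
    v,u=np.nonzero(m); P=plane(n,np.c_[u,v],.004)[:,:2]; P=P[np.hypot(*(P-[.45,-.195]).T)<.065]
    e=cv2.minEnclosingCircle(P.astype(np.float32)); A=np.c_[2*P,np.ones(len(P))]; s=np.linalg.lstsq(A,(P**2).sum(1),rcond=None)[0]
    print(n,len(P),e,s[:2],np.sqrt(s[2]+s[0]**2+s[1]**2))
E
```

```text
cols x from .20 step .05 ; rows y lower... mm
0.10.. [3, 61, 61, 16, 3, 3, 3, 43, 44, 3, -1, -1, -1]
0.05.. [3, 64, 64, 64, 65, 64, 62, 45, 91, 45, -1, -1, -1]
0.00.. [3, 64, 64, 64, 65, 64, 3, 86, 89, 45, -1, -1, -1]
-0.05.. [3, 64, 65, 64, 64, 65, 24, 89, 90, 45, -1, -1, -1]
-0.10.. [3, 3, 4, 3, 1, 61, 3, 89, 90, 43, -1, -1, -1]
-0.15.. [5, 4, 4, 4, 3, 4, 4, 44, 44, 38, -1, -1, -1]
-0.20.. [3, 86, 89, 73, 8, 8, 6, 3, 60, 60, 60, -1, -1]
-0.25.. [3, 89, 89, 71, 8, 7, 7, 3, 96, 111, 61, -1, -1]
-0.30.. [78, 76, 23, 21, 4, 5, 5, 4, 147, 180, -1, -1, -1]
-0.35.. [3, 4, 23, 94, 217, 217, 217, 217, 217, 217, -1, -1, -1]
-0.40.. [4, 4, 4, 217, 218, 217, 217, 218, 218, 217, -1, -1, -1]
-0.45.. [3, 5, 4, 217, 217, 217, 217, 218, 218, 218, -1, -1, -1]
-0.50.. [5, 4, 5, 217, 219, 217, 218, 218, 218, 218, 210, -1, -1]
-0.55.. [349, 405, 402, 215, 218, 217, 217, 217, 218, 218, 216, -1, -1]
-0.60.. [0, 407, 399, -1, 214, -1, -1, -1, -1, -1, -1, -1, -1]
-0.65.. [-1, 296, 348, -1, -1, -1, -1, -1, -1, -1, -1, -1, -1]
-0.70.. [-1, -1, -1, -1, -1, -1, -1, -1, -1, -1, -1, -1, -1]
-0.75.. [-1, -1, -1, -1, -1, -1, -1, -1, -1, -1, -1, -1, -1]
scene 212 ((0.4603599011898041, -0.20293131470680237), 0.04989631474018097) [ 0.46010017 -0.20374436] 0.04635636158663881
side 124 ((0.4607515335083008, -0.20171789824962616), 0.04921123757958412) [ 0.46059596 -0.20296026] 0.046152343485913294
```

Call:
jog_arm([
  [85,0,0,1.5,0],
  [85,0.5,1,3,1],
  [85,1.3,2.3,3,2.4],
  [85,2.2,3.7,3,3.8],
  [85,3.1,5,3,5.2],
  [85,4,6.4,3,6.6],
  [85,4.9,7.8,3,8],
  [85,5.7,9.2,3,9.4],
  [85,6.6,10.6,3,9.5],
  [85,7.5,12,3,9.5],
])

```text
clock: 1.1
position: [0.5116, -0.2219, 0.3212]
tcp_rot: [0.748, 0.663, -0.0, -0.0]
ft_force: [0.7, -0.6, 0.8]
width: 0.0849
finger_force: 0.0
```

Call:
jog_arm([
  [85,0.9,1.4,-0.5,0],
  [85,1.8,2.8,-1.2,0],
  [85,2.6,4.2,-2.2,0],
  [85,3.1,5.15,-3.2,0],
  [85,3.1,5.15,-4,0],
  [85,3.1,5.15,-4,0],
  [85,3.1,5.15,-4,0],
])

```text
clock: 1.8
position: [0.6038, -0.0701, 0.2015]
tcp_rot: [0.749, 0.663, -0.001, -0.0]
ft_force: [-0.0, -1.0, 1.0]
width: 0.0849
finger_force: 0.0
```

```bash
python3 - <<'E'
from h import *
P=r.camera_params("wrist"); s=r.observe(); p,d=r.snapshot("wrist"); cv2.imwrite("pics/w1.png",p)
print(s["clock"],s["position"],s["tcp_rot"]); hsv=cv2.cvtColor(p,cv2.COLOR_BGR2HSV)
for k,lo,hi in(("blue",(105,120,40),(125,255,255)),("yellow",(20,120,80),(35,255,255)),("red",(0,150,60),(8,255,255))):
    m=cv2.inRange(hsv,lo,hi)
    for c in cv2.findContours(m,cv2.RETR_EXTERNAL,2)[0]:
        if cv2.contourArea(c)>200:
            (x,y),R=cv2.minEnclosingCircle(c); e=cv2.fitEllipse(c)
            W=plane("wrist",c[:,0],.087,P)[:,:2].astype(np.float32)
            print(k,x,y,R,np.round(e[0],1),"W",cv2.minEnclosingCircle(W))
E
```

```text
1.8 [ 0.60375604 -0.07007154  0.20150845] [ 7.48563396e-01  6.63062949e-01 -5.44413793e-04 -2.68956261e-04]
blue 282.7665710449219 197.06982421875 21.71014976501465 [283.  197.2] W ((0.6032483577728271, -0.06755883991718292), 0.016670672222971916)
yellow 284.5 108.4148941040039 23.843488693237305 [284.2 108.5] W ((0.6119375824928284, -0.005252447910606861), 0.015865009278059006)
red 285.6041564941406 7.604166507720947 25.031356811523438 [285.3  10.7] W ((0.6202758550643921, 0.057152971625328064), 0.015558640472590923)
```

View pics/w1.png

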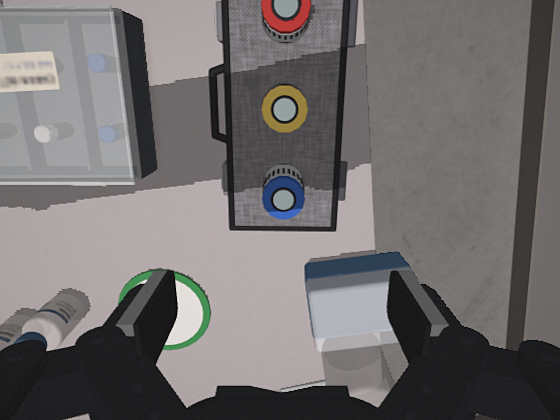

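The wrist view shows the blue ring at (283,199), yellow at (284,108) and red at (286,8). The mat is at (165,310), and the tube lies almost under the tool. I'll descend and grip.

Call:
jog_arm([
  [85,0,0.05,-1.2,-0.1],
  [85,0,0.05,-2.4,-0.1],
  [85,0,0.05,-3.6,-0.1],
  [85,0,0.05,-4.5,-0.1],
  [85,0,0.05,-4.95,-0.1],
  [85,0,0.05,-4.95,-0.1],
  [85,0,0.05,-4.95,-0.1],
])

```text
clock: 2.55
position: [0.6053, -0.0683, 0.0548]
tcp_rot: [0.752, 0.659, 0.001, 0.001]
ft_force: [-0.2, 0.1, -0.6]
width: 0.085
finger_force: 0.0
```

Call:
jog_arm([
  [20,0,0,0,0],
  [20,0,0,0,0],
  [20,0,0,0,0],
  [20,0,0,0,0],
  [20,0,0,0,0],
  [20,0,0,0,0],
  [20,0,0,0,0],
  [20,0,0,0,0],
], force=60)

```text
clock: 3.35
position: [0.6045, -0.0677, 0.0536]
tcp_rot: [0.752, 0.659, 0.0, 0.0]
ft_force: [-1.0, 0.9, 6.0]
width: 0.0308
finger_force: 58.9
```

Call:
jog_arm([
  [20,0,0,0.1,0.3],
  [20,0,0,0.25,-0.3],
  [20,0,0,0.4,0.3],
  [20,0,0,0.55,-0.3],
  [20,0,0,0.7,0.3],
  [20,0,0,0.85,-0.3],
  [20,0,0,1.0,0.2],
  [20,0,0,1.2,0],
  [20,0,0,1.5,0],
  [20,0,0,2.0,0],
])

```text
clock: 4.35
position: [0.6035, -0.0676, 0.1129]
tcp_rot: [0.752, 0.659, -0.001, -0.001]
ft_force: [-1.9, 0.3, -0.9]
width: 0.0308
finger_force: 60.0
```

Call:
jog_arm([
  [20,0,0,1,0],
  [20,-0.5,-0.5,1.5,0],
  [20,-1.3,-1.2,1.5,0],
  [20,-2.2,-2.1,1.5,0],
  [20,-3.1,-2.9,1.5,0],
  [20,-3.9,-3.7,1.5,0],
  [20,-4.5,-4.25,1.5,0],
  [20,-4.77,-4.5,1.5,0],
  [20,-4.77,-4.5,1.5,0],
  [20,-4.77,-4.5,1.5,0],
])

```text
clock: 5.35
position: [0.4621, -0.2017, 0.1584]
tcp_rot: [0.751, 0.66, 0.0, 0.0]
ft_force: [0.3, 0.2, -2.8]
width: 0.0305
finger_force: 60.1
```

```bash
python3 - <<'E'
from h import *
s=r.observe(); print(s["clock"],s["position"],s["tcp_rot"],s["ft_force"])
o=[]
for n,c in(("scene",(297,150)),("side",(267,160))):
    p,d=r.snapshot(n); cv2.imwrite(f"pics/{n}2.png",p)
    P=r.camera_params(n); f=210/np.tan(np.radians(P["fovy"])/2)
    for z in (.004,.116):
        X=np.array(P["camera_from_world"])@np.r_[s["position"][:2],z,1]; u=P["cx"]+f*X[0]/-X[2]; v=P["cy"]-f*X[1]/-X[2]; print(n,z,u,v)
    u,v=int(u),int(v); o.append(cv2.resize(p[v-70:v+50,u-60:u+60],(400,400),interpolation=cv2.INTER_CUBIC)); print("crop origin",u-60,v-70,"scale 3.33")
cv2.imwrite("pics/hov.png",np.hstack(o))
E
```

```text
5.35 [ 0.46207007 -0.20165149  0.15838043] [7.51487805e-01 6.59746724e-01 4.75937733e-04 3.35489101e-04] [ 0.30133408  0.16965522 -2.8378367 ]
scene 0.004 295.99609090129957 188.04308259530748
scene 0.116 298.2445789721121 157.4792300842832
crop origin 238 87 scale 3.33
side 0.004 265.69378036545265 189.15330750735887
side 0.116 264.8489525866131 148.66996968250027
crop origin 204 78 scale 3.33
```

View pics/hov.png

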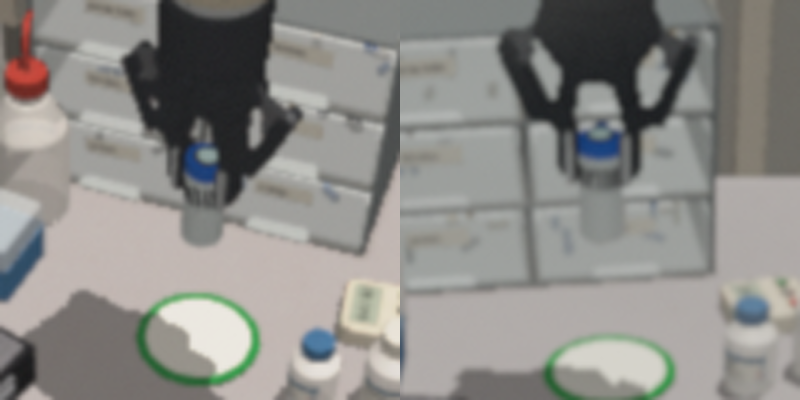

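Both views show the tube upright in the fingers and the bottom at crop (202,240), where I predicted it, so it has not slipped. I'll lower it over the mat.

Call:
jog_arm([
  [20,-0.05,-0.03,-0.8,0],
  [20,-0.05,-0.03,-1.7,0],
  [20,-0.05,-0.03,-2.5,0],
  [20,-0.05,-0.03,-3.0,0],
  [20,-0.05,-0.03,-3.3,0],
  [20,-0.05,-0.03,-3.5,0],
  [20,-0.05,-0.03,-3.5,0],
  [20,-0.05,-0.03,-3.5,0],
])

```text
clock: 6.25
position: [0.4601, -0.2035, 0.0534]
tcp_rot: [0.752, 0.66, 0.0, 0.0]
ft_force: [-0.5, 0.2, -0.7]
width: 0.0306
finger_force: 60.2
```

Call:
jog_arm([
  [20,0,0,-0.08,0],
  [20,0,0,-0.16,0],
  [20,0,0,-0.2,0],
  [20,0,0,-0.2,0],
])

```text
clock: 6.65
position: [0.4594, -0.2035, 0.0467]
tcp_rot: [0.752, 0.659, -0.0, -0.0]
ft_force: [-0.1, -0.1, -1.0]
width: 0.0304
finger_force: 60.2
```

Call:
jog_arm([
  [20,0.03,0,-0.02,0],
  [20,0.03,0,-0.04,0],
  [20,0.03,0,-0.04,0],
])

```text
clock: 6.95
position: [0.4605, -0.2035, 0.0456]
tcp_rot: [0.752, 0.659, 0.0, 0.0]
ft_force: [0.5, 0.4, -1.6]
width: 0.0304
finger_force: 60.3
```

Call:
jog_arm([
  [20,0,0,-0.03,0],
  [20,0,0,-0.06,0],
  [20,0,0,-0.06,0],
])

```text
clock: 7.25
position: [0.4607, -0.2036, 0.0454]
tcp_rot: [0.752, 0.659, -0.0, 0.0]
ft_force: [-7.5, 2.3, 20.0]
width: 0.0305
finger_force: 63.0
```

Contact, at 20 N. I'll ease off slightly and then release slowly.

Call:
jog_arm([
  [20,0,0,0.04,0],
  [20,0,0,0.04,0],
], force=20)

```text
clock: 7.45
position: [0.4607, -0.2037, 0.0455]
tcp_rot: [0.752, 0.659, 0.0, 0.0]
ft_force: [-1.5, 1.0, 7.2]
width: 0.0303
finger_force: 61.2
```

Call:
jog_arm([
  [34,0,0,0,0],
  [38,0,0,0,0],
  [44,0,0,0,0],
  [54,0,0,0,0],
  [58,0,0,0,0],
  [58,0,0,0,0],
])

```text
clock: 8.05
position: [0.4604, -0.2035, 0.0449]
tcp_rot: [0.752, 0.659, -0.0, -0.0]
ft_force: [1.1, -0.2, -0.4]
width: 0.0582
finger_force: 0.0
```

Call:
jog_arm([
  [58,0,0,0.4,0],
  [58,0,0,1.0,0],
  [58,0,0,2.0,0],
  [58,0,0,3.3,0],
  [58,0,0,4.5,0],
  [58,0,0,5.5,0],
  [58,0,0,5.5,0],
  [58,0,0,5.5,0],
])

```text
clock: 8.85
position: [0.4607, -0.2036, 0.2112]
tcp_rot: [0.752, 0.659, 0.0, 0.001]
ft_force: [-0.3, 0.8, -0.8]
width: 0.0577
finger_force: 0.0
```

```bash
python3 - <<'E'
from h import *
s=r.observe(); print(s["clock"],s["position"],s["ft_force"])
o=[]
for n,(u,v) in(("scene",(250,180)),("side",(225,190))):
    p,d=r.snapshot(n); o.append(cv2.resize(p[v-80:v+80,u-80:u+80],(400,400),interpolation=cv2.INTER_CUBIC))
    m=cv2.inRange(cv2.cvtColor(p,cv2.COLOR_BGR2HSV),(105,120,60),(125,255,255)); N,l,S,C=cv2.connectedComponentsWithStats(m)
    for i in range(1,N):
        if S[i,4]>40: print(n,S[i],plane(n,C[i],.075).round(3))
cv2.imwrite("pics/end.png",np.hstack(o))
E
```

```text
8.85 [ 0.46070697 -0.20359204  0.21116266] [-0.28399002  0.76540435 -0.77612688]
scene [293 164  11  11  65] [[ 0.46  -0.202  0.075]]
```

View pics/end.png

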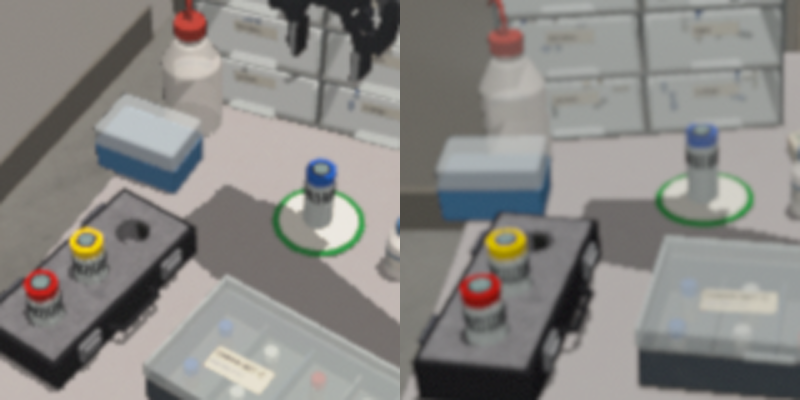

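The blue tube stands upright in the middle of the mat (crop 320,195), the red and yellow tubes are seated, and the gripper is clear.

```bash
python3 -c "from workcell import r; print(r.hand_in())"
```

```text
the job is handed in; nothing more can be done
None
```

The blue-ringed tube was set down upright within about 2 mm of the mat centre, the red- and yellow-ringed tubes are still seated in the case, and the job was handed in after about 9 s of robot time.

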